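# Load the pharmacy roller lane

### The arm

A 6-joint arm with a two-finger parallel gripper is mounted at the origin on the work surface. World frame = base frame: x ahead of the robot, y to its left, z up, the work surface at z = 0. Lengths are in mm, angles in rad, forces in N, time in s.
With the tool pointing down it reaches from about 350 to 975 mm from the base axis. Payload 7.1 kg.
Tool frame: the origin (TCP) lies at the very end of the fingers, on their centre line; the grasp point (between the pads) lies 19 mm behind it; z points along the fingers, y is the line along which they close (so a half turn about z gives the same grasp; the last joint's range is limited). The gripper opens to 88 mm and grips with 3 to 60 N. Pads are 20 mm wide; open, the fingers measure 115 mm over their backs; the gripper's body (75 mm by 178 mm) begins 61 mm behind the grasp point.
Start: joints at [1.113, 0.423, 1.63, -0, 1.089, -0.019], TCP at [265.501, 565.786, 222.675] pointing down, gripper open.
Joint ranges: [-3, 3], [-0.9, 2.11], [0.09, 2.58], [-1.31, 4.45], [0.11, 2.69], [-2.54, 2.54]. Speed limits (rad/s): [2.39, 2.39, 3.01, 3.14, 3.14, 3.14].

### API

Orientations are given as [roll, pitch, yaw] about the fixed x, y, z axes, in that order (R = Rz(yaw) Ry(pitch) Rx(roll)).
In Python, from plant import bot gives the robot as it stands.
- The arm moves only by the tool jog_arm, never from a script. Its argument "targets" is a list of rows, each an object of numbers: "claw": the finger opening in m, from 0 to 0.0878; "x", "y", "z": the shift along the tool's x, y, z in m; "roll": the turn about the tool's z in units of 5 degrees (1.0 is 5 degrees). A call has 1 to 5 rows; each row is the pose to reach, as a shift and turn from the pose commanded when the call began, along the tool's axes at that moment; what a row does not reach only later rows make up. A row lasts 1/10 s, in which the tool goes at most 50 mm and 8.59 degrees, less where a joint would pass 70% of its speed; a pose out of reach is approached as far as the arm can. A call with a gripper value outside its range is refused whole. The fingers move at their own pace and stop on an object; the grip force is fixed at half the most. Time passes only in rows, so rows that repeat a pose let the fingers close. It gives the time, the measured TCP pose, the force, the opening and the grip force at its end, in the units of the state.
- bot.state(): the state, without advancing time (a new reading comes with each control period).
- bot.read_camera(name): name is "side" or "top" or "wrist"; returns a dict with "color" (420x560x3 uint8, red, green, blue), "depth" (420x560 float32, mm along the optical axis (not along the pixel's ray), 0 where there is no reading), "intrinsics" (3x3 intrinsics, pixels), "k1" (the pictures are not rectified: a ray, as slopes to the right and down, at radius r is drawn at 1 + k1 r^2 times it, then the intrinsics apply), "xyz" and "attitude" of the camera in the world; the wrist camera has in their place "hand_eye" (4x4, takes a point from camera to tool coordinates, whose origin is the TCP and whose axes are the flange's). Camera axes: x right, y up, looking along -z (the intrinsics and any distortion apply to the point x, -y, -z); pixel columns grow to the right and rows downward; lengths in mm; the calibration is good to about 2 mm. A picture is of the moment at which its call begins: read the wrist's pose just before it.
- bot.hand_in(): hands the job in; it is judged then, once.
The state is a dict: "time": time; "qpos": joint angles; "joint_velocities": joint speeds; "joint_efforts": joint torques, N m; "tool_pos": TCP position; "orientation": TCP orientation; "contact_force": force on the tool from outside, world axes, zero at the start; "torque": the same for the moment, N m; "opening": opening from 0.0 (shut) to 1.0 (fully open); "grip_force": force on a finger pad.
Only numpy, scipy, OpenCV 4.12 (cv2) and the standard library are available. Lean on these libraries where they do the work, as an engineer would, in place of code of your own. Each camera call takes 0.05 s, during which the arm holds its last target. There are 200 camera calls.

### The job

A wire basket is standing in the way on the roller lane: hang it by its handle on the two-prong hook stand. Then push the cardboard carton along the rollers into the hooded bay until you feel it press firmly against the rubber depth stop, hold it pressed there for a moment without crushing the carton, and leave it lying straight and completely under the clear hood. Leave the other things on the bench alone.

Things in the scene. Friction and masses are not known exactly. Their poses are not given: they have to be found in the camera images.
- station: Roller lane with a clear-hooded bay. Origin at bench level under the lane; local y runs along it, the bay at its -y end, z up. 18 free rollers from y = -168 to +274 mm, tops at z = 60. Side rails to z = 72, inner faces x = +-46, y -240 to +285; +y end open. Hood roof from y = -40 (mouth edge) to -210, underside z = 150, top 154 (rim 160): too low for an upright gripper; clear sides x = +-50.
- mouth (a point): Middle of the bay's mouth, straight below the roof's edge, at roller-top height (60 mm); axes as the station.
- stop: Fixed bracket of the depth stop at the bay's closed end; origin at bench level, y = -228 mm on the station, same axes. It carries a rod with a sprung black rubber buffer 66 mm wide, z 73 to 127 mm, clamped at an unknown depth: its face is 50 to 70 mm towards the mouth (+y) from here, so a carton against it ends 8 to 28 mm inside the roof's edge. The buffer gives 1 mm per 4 N, 4 mm at most.
- carton: Plain cardboard carton with a white paper strip on top, 80 x 110 x 72 mm (x, y, z), about 0.5 kg, lying on the rollers near the lane's +y end, its length along the lane. Origin: centre of the underside; +y end is the rear, to be pushed.
- basket: Empty steel wire basket with a rigid stirrup handle, 72 x 100 mm, walls 55 mm high, 130 mm high with the handle, 0.25 kg, standing on the rollers between carton and bay. Origin: centre of the underside. The handle's grey grip bar lies along y, centred over the basket.
- basket_grip (a point): Centre of the basket's grip bar, 125 mm above its underside; the bar is 12 mm wide (x), 10 mm high, 98 mm long (y), with an upright wire at each end; axes as the basket.
- hook: Fixed stand with a two-prong hook. Origin at bench level, middle of the upright's front; base plate 120 x 160 mm; two steel prongs 8 mm thick at y = +-33 mm point to local -x, from the cross-piece at x = -10 mm to upturned tips at x = -101 mm; prong tops z = 250 mm, tip tops z = 270 mm.
- hook_seat (a point): Where the middle of the basket's bar rests: halfway between the prongs, level with their tops (z = 250 mm), 65 mm in front of the upright; axes as the hook. The bar lies across both prongs, along local y.
- bottle_a: Bystander: white plastic bottle 76 mm wide, 190 mm high.
- jar: Bystander: amber jar 64 mm wide, 110 mm high.
- tray: Bystander: open teal tray 130 x 180 x 50 mm.
Not all that is in view belongs to the job. Leave any purple or turquoise look-alike of the carton alone. What is shaped like the basket but blue is not meant.

How it is judged (in metres and radians):
On the way, in this order (a step that is already met when the one before it is completed fails the run):
1. the basket hangs by its handle on both prongs, let go (contact force between basket and hook above 0.8 N and contact force between basket and the arm below 0.1 N and contact force between basket and the fingers below 0.1 N and x of basket_grip in the frame of hook_seat between -0.035 and 0.055 m and y of basket_grip in the frame of hook_seat between -0.03 and 0.03 m and z of basket_grip in the frame of hook_seat between -0.005 and 0.02 m and angle between basket's own z axis and vertical below 0.35 rad), for 0.2 s.
2. the carton is held pressed against the rubber stop in the bay with at least 3 N (contact force between carton and stop above 3 N and y of carton in the frame of mouth below -0.055 m), for 0.2 s.
At the end, for the whole second after the job is handed in: The basket hangs by its bar on both prongs, within 30 mm of the seat sideways and tilted less than 0.35 rad; the carton, earlier pressed on the stop with 3 N or more, lies flat on the rollers, wholly inside the roof's edge, straight to 0.15 rad, at rest (contact force between basket and hook above 0.8 N and x of basket_grip in the frame of hook_seat between -0.035 and 0.055 m and y of basket_grip in the frame of hook_seat between -0.03 and 0.03 m and z of basket_grip in the frame of hook_seat between -0.005 and 0.02 m and angle between basket's own z axis and vertical below 0.35 rad and y of carton in the frame of mouth below -0.055 m and z of carton in the frame of mouth between -0.006 and 0.006 m and angle between the y axis of carton and the y axis of station, either way round below 0.15 rad and angle between carton's own z axis and vertical below 0.08 rad and linear speed of carton below 0.01 m/s and linear speed of basket below 0.05 m/s); the robot touches nothing.
It fails at once if the carton is pressed into the stop with more than 30 N (contact force between carton and stop above 30 N).
It fails at once if the bottle is moved more than 30 mm (distance of bottle_a from where it was at the start of the episode above 0.03 m).
It fails at once if the jar is moved more than 30 mm (distance of jar from where it was at the start of the episode above 0.03 m).
It fails at once if the tray is moved more than 30 mm (distance of tray from where it was at the start of the episode above 0.03 m).
It also fails if it takes over 64 s, if anything falls off the work surface, if the arm or the gripper's body presses on something with over 40 N, if the wrist force passes 120 N, or if a joint passes its speed limit or range.

## Working session

There is one attempt and no reset: what is moved stays moved. The work goes in short steps, Python scripts to look and compute and a tool call to move; the robot and the scene stay as the last step left them, time stands still between calls to the robot, and variables do not carry over. Pictures are saved under pics/ and viewed, at most 10 in all, crops included, and the job is handed in when it is done.

Besides the shell and the picture viewer there is one more tool, called after "Call:" as a command line: name --argument value ..., lists and objects as JSON in quotes. jog_arm: Moves the arm, as the interface text tells. Its arguments: {"type":"object","properties":{"targets":{"type":"array"}},"required":["targets"]}

```bash
ls; mkdir -p pics
cat > h.py <<'E'
import numpy as np, cv2
from scipy.spatial.transform import Rotation as R
from plant import bot
def cam(name):
    s=bot.state(); c=bot.read_camera(name)
    if name=='wrist':
        T=np.eye(4);T[:3,:3]=R.from_euler('xyz',s['orientation']).as_matrix();T[:3,3]=s['tool_pos']
        M=T@np.array(c['hand_eye'])
    else:
        M=np.eye(4);M[:3,3]=c['xyz'];a=np.array(c['attitude'])
        M[:3,:3]=a if a.shape==(3,3) else R.from_euler('xyz',a).as_matrix()
    c['M']=M; return c
def rays(c,px):
    px=np.array(px,float).reshape(-1,1,2)
    u=cv2.undistortPoints(px,np.array(c['intrinsics']),np.array([c['k1'],0,0,0,0.]))[:,0]
    d=np.c_[u[:,0],-u[:,1],-np.ones(len(u))]
    return d@c['M'][:3,:3].T
def plane(c,px,z):
    d=rays(c,px);o=c['M'][:3,3];return o+d*((z-o[2])/d[:,2])[:,None]
def cloud(c):
    h,w=c['depth'].shape;v,u=np.mgrid[:h,:w]
    d=rays(c,np.c_[u.ravel(),v.ravel()])
    P=c['M'][:3,3]+d*c['depth'].reshape(-1,1)
    return P.reshape(h,w,3)
def save(c,n): cv2.imwrite('pics/'+n+'.png',c['color'][:,:,::-1])
E
python3 - <<'E'
from h import *
for n in ['side','top']:
    c=cam(n);save(c,n);print(n,c['xyz'],c['attitude'],c['k1'],c['intrinsics']);np.save(n+'.npy',cloud(c))
print(bot.state())
E
```

```text
pics
side [468.05089302 694.4223306  958.70602667] [ 0.73326878  0.00503175 -3.04829788] 0.0005413303755445181 [[466.39747267   0.         281.32659751]
 [  0.         466.39747267 201.23563312]
 [  0.           0.           1.        ]]
top [ 455.90209669  -25.65223435 1239.69936319] [ 0.06297435  0.00360571 -1.56209539] -0.05826019041956002 [[417.45475884   0.         274.41645094]
 [  0.         417.45475884 212.04290127]
 [  0.           0.           1.        ]]
{'time': 0.1, 'qpos': array([ 1.11297632e+00,  4.23709404e-01,  1.63059843e+00, -2.82287920e-05,
        1.08859576e+00, -1.90173164e-02]), 'joint_velocities': array([-0.00028358, -0.00127123, -0.00145775,  0.00026657,  0.00123422,
       -0.00060526]), 'joint_efforts': array([ 4.59828807e-04, -5.45617068e+01, -2.74326628e+01,  6.46129553e-02,
        1.88407477e-02,  6.96850790e-07]), 'tool_pos': array([265.3112801 , 565.35039402, 222.01973269]), 'orientation': array([-3.14028148e+00,  5.93343252e-08,  2.70280307e+00]), 'contact_force': array([-0.08603957, -0.2952993 , -0.28592719]), 'torque': array([-0.06086744,  0.0247189 , -0.01224809]), 'grip_force': 0.0, 'opening': 0.9975687421751138}
```

View pics/top.png

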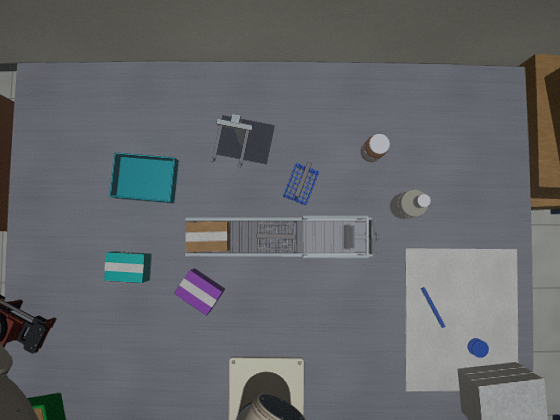

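View pics/side.png

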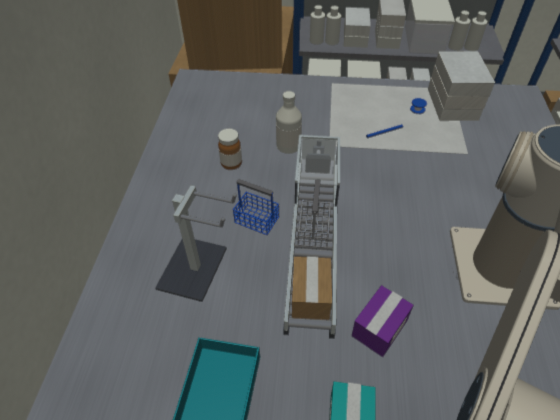

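The top view shows the lane along world y: carton at cols 186-228, row 237; basket 257-297; hood 303-370. The hook is at (235,122), with prong tips at (215,160) and (241,165). The blue basket at (300,183) is a decoy. I'll enlarge this area and pull numbers.

Run:
```python
from h import *
c=cam('top')
im=c['color'][100:270,180:380,::-1]
cv2.imwrite('pics/crop.png',cv2.resize(im,None,fx=4,fy=3.5,interpolation=cv2.INTER_CUBIC)[:600])
P=cloud(c);hsv=cv2.cvtColor(c['color'],cv2.COLOR_RGB2HSV)
br=cv2.inRange(hsv,(8,60,60),(22,255,255))>0
br[:,:180]=0;br[:,240:]=0;br[:200]=0;br[260:]=0
ys,xs=np.where(br);print('carton px',xs.min(),xs.max(),ys.min(),ys.max())
q=P[br];q=q[(q[:,2]>120)&(q[:,2]<145)];print('carton z',np.median(q[:,2]),q.min(0),q.max(0))
# rails: points z 66-78 in the lane zone
m=(P[...,2]>64)&(P[...,2]<80);m[:210]=0;m[265:]=0;m[:,:180]=0;m[:,380:]=0
q=P[m]
for lo,hi in((-200,-50),(-50,100),(100,300)):
    s=q[(q[:,1]>lo)&(q[:,1]<hi)];print(lo,len(s),np.percentile(s,[2,25,50,75,98],axis=0)[:,0] if len(s) else '')
print('y',np.percentile(q[:,1],[0,1,99,100]))
# hook prongs
for lo,hi in((235,262),(262,300),(300,400)):
    m=(P[...,2]>lo)&(P[...,2]<hi);m[190:]=0
    v,u=np.where(m);
    if len(u):print('hook',lo,len(u),u.min(),u.max(),v.min(),v.max(),P[m].min(0),P[m].max(0))
m=(P[...,2]>170)&(P[...,2]<205);m[:215]=0;m[262:]=0;m[:,240:310:1]&=True;m[:,:240]=0;m[:,310:]=0
print('bar',m.sum(),P[m].mean(0) if m.any() else '',P[m].min(0),P[m].max(0))
```

```text
carton px 186 229 221 251
carton z 130.92070623646987 [420.12265612 103.95170158 120.22485358] [498.21721241 215.41490667 138.98830576]
-200 120 [407.01632054 410.08698235 469.8211616  510.35374974 513.45329359]
-50 356 [406.14345724 409.6170841  481.94816051 509.43868772 512.91771979]
100 299 [407.11627478 410.69039142 475.3053024  508.26329495 511.68931383]
y [-295.05877032 -289.0960394   227.26297567  230.98366698]
hook 235 536 212 252 114 165 [629.38399972  34.5413506  235.95872534] [752.85753781 128.11703241 261.86536151]
hook 262 24 210 243 117 167 [622.92984354  55.18928572 262.13521895] [744.34990145 131.9521059  270.86662757]
bar 185 [461.25974435 -24.61970815 188.94468811] [454.57227162 -73.60475461 183.42646741] [467.01226935  24.63921251 194.38294656]
```

View pics/crop.png

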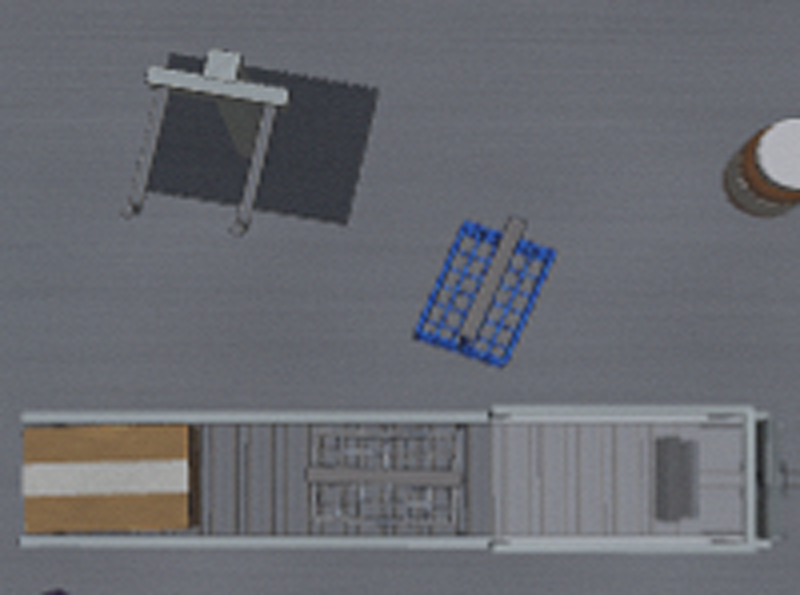

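Crop: the hook cross-piece runs (147,75)-(287,97), with prong tips at (130,210) and (238,228). The steel basket's bar is at (305,474)-(462,478), the mouth edge at col 491, and the buffer at cols 657-697.

Run:
```python
from h import *
c=cam('top')
p=lambda X,Y:[180+X/4-.4,100+Y/3.5-.4]
print('tips',plane(c,[p(130,210),p(238,228)],270)[:,:2])
print('prong base',plane(c,[p(163,90),p(270,108)],250)[:,:2])
print('bar ends z190',plane(c,[p(305,474),p(462,478)],190)[:,:2])
print('rail ends z72',plane(c,[p(22,417),p(22,542),p(768,545)],72)[:,:2])
print('mouth edge z157',plane(c,[p(491,475)],157)[:,:2])
print('buffer z127',plane(c,[p(657,478),p(697,478)],127)[:,:2])
print('carton z132',plane(c,[p(23,425),p(190,425),p(22,530),p(190,530)],132)[:,:2])
s=cam('side');P=cloud(s)
m=(P[...,2]>235)&(P[...,2]<275)&(P[...,0]>600)&(P[...,0]<800)&(P[...,1]>0)&(P[...,1]<180)
print('side hook',m.sum());q=P[m]
# fit prongs: points z~250 side view
d=(P[...,2]>242)&(P[...,2]<256)&(P[...,0]>640)&(P[...,0]<725)&(P[...,1]>0)&(P[...,1]<180)
q=P[d];o=np.argsort(q[:,0]);print(q[o][::max(1,len(q)//20)].round())
m=(P[...,2]>175)&(P[...,2]<200)&(P[...,0]>430)&(P[...,0]<490)&(P[...,1]>-90)&(P[...,1]<50)
print('side bar',P[m].mean(0),P[m].min(0),P[m].max(0))
```

```text
tips [[639.39520105 126.05690981]
 [627.57909679  62.25591712]]
prong base [[727.18501218 110.95109441]
 [714.87170079  46.05481968]]
bar ends z190 [[463.81224284  24.84170358]
 [461.79931488 -73.75001747]]
rail ends z72 [[ 508.50788049  229.97660881]
 [ 408.54928324  227.90474863]
 [ 410.71144993 -293.26168771]]
mouth edge z157 [[464.35768672 -94.03004585]]
buffer z127 [[ 463.18670879 -206.57433557]
 [ 463.3865153  -233.30416158]]
carton z132 [[499.71563462 216.03891647]
 [500.71527652 104.51843446]
 [420.04989358 215.05522   ]
 [421.23405487 103.31974973]]
side hook 823
[[640. 132. 254.]
 [645.  61. 248.]
 [651.  64. 250.]
 [655. 129. 248.]
 [660.  63. 245.]
 [665. 129. 250.]
 [670. 125. 251.]
 [676.  57. 246.]
 [680. 125. 247.]
 [686.  49. 246.]
 [691.  55. 249.]
 [696. 118. 249.]
 [701.  54. 253.]
 [706. 118. 249.]
 [711.  49. 247.]
 [715.  42. 245.]
 [717.  59. 250.]
 [719.  69. 247.]
 [721.  76. 253.]
 [723. 116. 244.]]
side bar [460.81604784 -15.73366915 188.66497225] [454.39818656 -69.56493061 176.21263997] [467.53831606  28.15141311 192.8374233 ]
```

Call:
jog_arm --targets '[{"z":-0.05,"roll":1.7},{"z":-0.1,"roll":3.4},{"z":-0.1,"roll":5.1},{"z":-0.1,"roll":6.8},{"z":-0.1,"roll":8.5}]'

```text
schema error: expected keys claw, x, y, z, roll
```

Call:
jog_arm --targets '[{"roll":1.6},{"roll":3.2},{"roll":4.47},{"roll":4.47},{"roll":4.47}]'

```text
schema error: expected keys claw, x, y, z, roll
```

Call:
jog_arm --targets '[{"x":-0.04,"y":0.014},{"x":-0.08,"y":0.028},{"x":-0.12,"y":0.042},{"x":-0.16,"y":0.056},{"x":-0.2,"y":0.07}]'

```text
schema error: expected keys claw, x, y, z, roll
```

Call:
jog_arm --targets '[{"x":-0.04,"y":0.014},{"x":-0.08,"y":0.028},{"x":-0.12,"y":0.042},{"x":-0.16,"y":0.056},{"x":-0.2,"y":0.07}]'

```text
schema error: expected keys claw, x, y, z, roll
```

Call:
jog_arm --targets '[{"x":-0.04,"y":0.014},{"x":-0.08,"y":0.028},{"x":-0.12,"y":0.042},{"x":-0.16,"y":0.057},{"x":-0.188,"y":0.057}]'

```text
schema error: expected keys claw, x, y, z, roll
```

All keys are required.

Call:
jog_arm --targets '[{"claw":0.0878,"x":0,"y":0,"z":-0.05,"roll":1.7},{"claw":0.0878,"x":0,"y":0,"z":-0.1,"roll":3.4},{"claw":0.0878,"x":0,"y":0,"z":-0.1,"roll":5.1},{"claw":0.0878,"x":0,"y":0,"z":-0.1,"roll":6.8},{"claw":0.0878,"x":0,"y":0,"z":-0.1,"roll":8.5}]'

```text
time: 0.75
tool_pos: [265.5, 565.8, 323.2]
orientation: [3.141, -0.001, 1.955]
contact_force: [0.6, -0.4, -0.4]
opening: 1.001
grip_force: 0.0
```

Call:
jog_arm --targets '[{"claw":0.0878,"x":0,"y":0,"z":0,"roll":1.6},{"claw":0.0878,"x":0,"y":0,"z":0,"roll":3.2},{"claw":0.0878,"x":0,"y":0,"z":0,"roll":4.47},{"claw":0.0878,"x":0,"y":0,"z":0,"roll":4.47}]'

```text
time: 1.15
tool_pos: [265.5, 565.7, 322.5]
orientation: [-3.141, 0.0, 1.57]
contact_force: [0.1, -0.3, 0.8]
opening: 1.005
grip_force: 0.0
```

Call:
jog_arm --targets '[{"claw":0.0878,"x":-0.04,"y":0.014,"z":0,"roll":0},{"claw":0.0878,"x":-0.08,"y":0.028,"z":0,"roll":0},{"claw":0.0878,"x":-0.12,"y":0.042,"z":0,"roll":0},{"claw":0.0878,"x":-0.16,"y":0.056,"z":0,"roll":0},{"claw":0.0878,"x":-0.2,"y":0.07,"z":0,"roll":0}]'

```text
time: 1.65
tool_pos: [335.7, 364.2, 322.7]
orientation: [3.141, -0.0, 1.575]
contact_force: [1.0, 0.6, 0.4]
opening: 0.999
grip_force: 0.0
```

Call:
jog_arm --targets '[{"claw":0.0878,"x":-0.04,"y":0.014,"z":0,"roll":0},{"claw":0.0878,"x":-0.08,"y":0.028,"z":0,"roll":0},{"claw":0.0878,"x":-0.12,"y":0.042,"z":0,"roll":0},{"claw":0.0878,"x":-0.16,"y":0.056,"z":0,"roll":0},{"claw":0.0878,"x":-0.2,"y":0.07,"z":0,"roll":0}]'

```text
time: 2.15
tool_pos: [405.8, 164.2, 322.9]
orientation: [3.141, -0.0, 1.575]
contact_force: [1.3, 0.2, 0.5]
opening: 1.0
grip_force: 0.0
```

Call:
jog_arm --targets '[{"claw":0.0878,"x":-0.04,"y":0.014,"z":0,"roll":0},{"claw":0.0878,"x":-0.08,"y":0.028,"z":0,"roll":0},{"claw":0.0878,"x":-0.12,"y":0.042,"z":0,"roll":0},{"claw":0.0878,"x":-0.16,"y":0.057,"z":0,"roll":0},{"claw":0.0878,"x":-0.188,"y":0.057,"z":0,"roll":0}]'

```text
time: 2.65
tool_pos: [463.8, -24.6, 322.9]
orientation: [3.14, 0.0, 1.573]
contact_force: [0.2, 0.1, -0.2]
opening: 1.001
grip_force: 0.0
```

Run:
```python
from h import *
c=cam('wrist');save(c,'w1');P=cloud(c)
s=bot.state();print(s['tool_pos'],np.array(c['hand_eye']).round(2))
m=(P[...,2]>180)&(P[...,2]<200)&(abs(P[...,0]-460)<40);q=P[m];print(m.sum(),q.mean(0),np.percentile(q,[1,99],axis=0))
```

```text
[463.06985783 -26.83094011 322.69438872] [[  -0.      0.95    0.3    82.97]
 [   1.      0.      0.     -0.18]
 [  -0.      0.3    -0.95 -161.26]
 [   0.      0.      0.      1.  ]]
1150 [461.6138886  -20.31700059 188.79882938] [[454.71972753 -69.59086034 185.59129691]
 [467.77315249  24.95000049 190.68444753]]
```

View pics/w1.png

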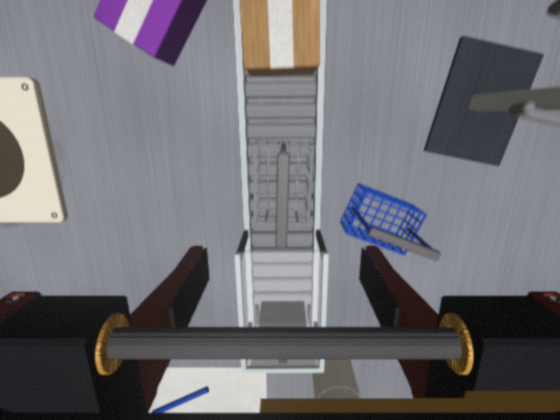

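The wrist view shows the bar centred at col 283, rows 145-247, squarely between the open fingers. Next I descend and grip.

Call:
jog_arm --targets '[{"claw":0.0878,"x":0.003,"y":-0.002,"z":0.03,"roll":0},{"claw":0.0878,"x":0.003,"y":-0.002,"z":0.07,"roll":0},{"claw":0.0878,"x":0.003,"y":-0.002,"z":0.11,"roll":0},{"claw":0.0878,"x":0.003,"y":-0.002,"z":0.14,"roll":0},{"claw":0.0878,"x":0.003,"y":-0.002,"z":0.1565,"roll":0}]'

```text
time: 3.2
tool_pos: [459.0, -18.9, 163.8]
orientation: [-3.138, -0.0, 1.574]
contact_force: [0.9, -0.4, -0.8]
opening: 1.003
grip_force: 0.0
```

Call:
jog_arm --targets '[{"claw":0.05,"x":0,"y":0,"z":0,"roll":0},{"claw":0.02,"x":0,"y":0,"z":0,"roll":0},{"claw":0,"x":0,"y":0,"z":0,"roll":0},{"claw":0,"x":0,"y":0,"z":0,"roll":0},{"claw":0,"x":0,"y":0,"z":0,"roll":0}]'

```text
time: 3.7
tool_pos: [461.2, -19.2, 167.1]
orientation: [3.14, 0.0, 1.571]
contact_force: [0.3, 0.1, -1.1]
opening: 0.583
grip_force: 0.0
```

Call:
jog_arm --targets '[{"claw":0,"x":0,"y":0,"z":0,"roll":0},{"claw":0,"x":0,"y":0,"z":0,"roll":0},{"claw":0,"x":0,"y":0,"z":0,"roll":0},{"claw":0,"x":0,"y":0,"z":0,"roll":0},{"claw":0,"x":0,"y":0,"z":0,"roll":0}]'

```text
time: 4.2
tool_pos: [460.7, -19.2, 166.2]
orientation: [3.141, 0.0, 1.571]
contact_force: [1.3, 1.2, -1.1]
opening: 0.133
grip_force: 30.1
```

Call:
jog_arm --targets '[{"claw":0,"x":0,"y":0,"z":-0.02,"roll":0},{"claw":0,"x":0,"y":0,"z":-0.045,"roll":0},{"claw":0,"x":0,"y":0,"z":-0.07,"roll":0},{"claw":0,"x":0,"y":0,"z":-0.09,"roll":0},{"claw":0,"x":0,"y":0,"z":-0.104,"roll":0}]'

```text
time: 4.7
tool_pos: [460.6, -19.2, 271.3]
orientation: [3.141, 0.0, 1.571]
contact_force: [0.2, 1.1, -1.9]
opening: 0.134
grip_force: 29.9
```

Call:
jog_arm --targets '[{"claw":0,"x":0.02,"y":0.015,"z":0,"roll":0.5},{"claw":0,"x":0.05,"y":0.045,"z":0,"roll":1},{"claw":0,"x":0.08,"y":0.075,"z":0,"roll":1.5},{"claw":0,"x":0.11,"y":0.105,"z":0,"roll":2},{"claw":0,"x":0.128,"y":0.1225,"z":0,"roll":2.1}]'

```text
time: 5.2
tool_pos: [584.5, 110.9, 269.5]
orientation: [-3.141, -0.0, 1.387]
contact_force: [0.1, 0.5, -2.8]
opening: 0.136
grip_force: 30.0
```

Call:
jog_arm --targets '[{"claw":0,"x":0,"y":0,"z":0,"roll":0},{"claw":0,"x":0,"y":0,"z":0,"roll":0},{"claw":0,"x":0,"y":0,"z":0,"roll":0}]'

```text
time: 5.5
tool_pos: [582.0, 108.2, 269.6]
orientation: [-3.14, 0.001, 1.387]
contact_force: [-1.1, 0.6, -1.9]
opening: 0.132
grip_force: 30.0
```

Run:
```python
from h import *
print(bot.state()['tool_pos'])
c=cam('side')
im=c['color'][120:330,130:340,::-1]
cv2.imwrite('pics/s2.png',cv2.resize(im,None,fx=2.8,fy=2.8,interpolation=cv2.INTER_CUBIC))
```

```text
[582.0138167  108.15591921 269.60520933]
```

View pics/s2.png

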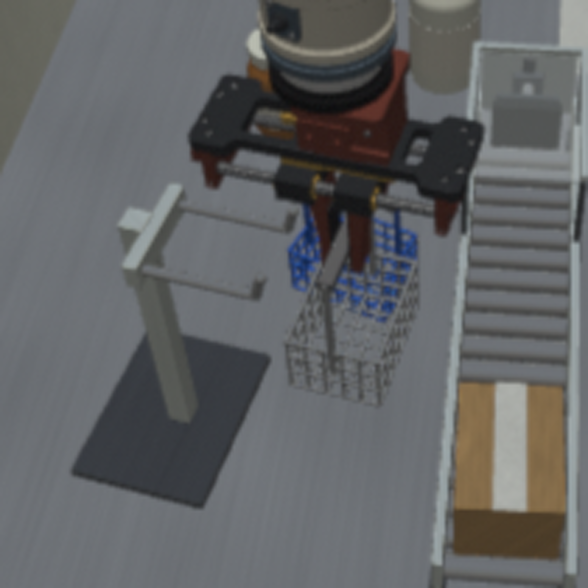

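The side crop shows the basket held in front of the prongs: tips at (260,285) and (293,218), bar from about (328,280). Now I move it in and lower it.

Call:
jog_arm --targets '[{"claw":0,"x":0,"y":0.015,"z":0,"roll":0},{"claw":0,"x":0,"y":0.035,"z":0,"roll":0},{"claw":0,"x":0,"y":0.055,"z":0,"roll":0},{"claw":0,"x":0,"y":0.072,"z":0,"roll":0},{"claw":0,"x":0,"y":0.082,"z":0,"roll":0}]'

```text
time: 6.05
tool_pos: [664.2, 92.7, 270.3]
orientation: [3.141, 0.0, 1.386]
contact_force: [0.2, 0.7, -2.5]
opening: 0.136
grip_force: 30.0
```

Call:
jog_arm --targets '[{"claw":0,"x":0,"y":0,"z":0,"roll":0},{"claw":0,"x":0,"y":0,"z":0.01,"roll":0},{"claw":0,"x":0,"y":0,"z":0.018,"roll":0},{"claw":0,"x":0,"y":0,"z":0.025,"roll":0},{"claw":0,"x":0,"y":0,"z":0.029,"roll":0}]'

```text
time: 6.55
tool_pos: [662.7, 94.0, 239.9]
orientation: [-3.14, 0.001, 1.388]
contact_force: [-0.3, 0.5, -2.6]
opening: 0.133
grip_force: 30.0
```

Call:
jog_arm --targets '[{"claw":0,"x":0,"y":0,"z":0.002,"roll":0},{"claw":0,"x":0,"y":0,"z":0.004,"roll":0},{"claw":0,"x":0,"y":0,"z":0.004,"roll":0}]'

```text
time: 6.85
tool_pos: [663.7, 94.0, 237.1]
orientation: [-3.142, 0.0, 1.388]
contact_force: [0.5, -0.1, -2.9]
opening: 0.134
grip_force: 30.0
```

Run:
```python
from h import *
s=bot.state();print(s['tool_pos'],s['contact_force'])
c=cam('side')
im=c['color'][120:330,130:340,::-1]
cv2.imwrite('pics/s3.png',cv2.resize(im,None,fx=2.8,fy=2.8,interpolation=cv2.INTER_CUBIC))
```

```text
[663.68934926  93.9665957  237.09810506] [ 0.48739788 -0.08000228 -2.93961038]
```

View pics/s3.png

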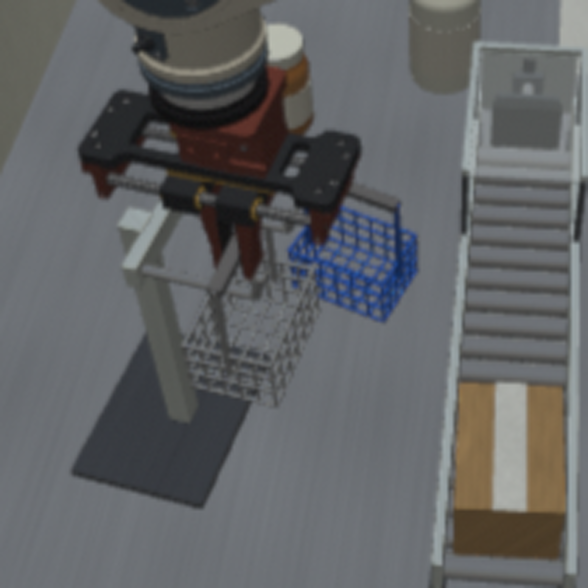

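The bar is above both prongs (near prong at (215,280)). I'll lower until it seats, then open partially to stay clear of the cross-piece.

Call:
jog_arm --targets '[{"claw":0,"x":0,"y":0,"z":0.002,"roll":0},{"claw":0,"x":0,"y":0,"z":0.003,"roll":0},{"claw":0,"x":0,"y":0,"z":0.003,"roll":0}]'

```text
time: 7.2
tool_pos: [664.2, 94.0, 235.8]
orientation: [3.14, -0.001, 1.388]
contact_force: [-2.4, -0.2, 5.6]
opening: 0.134
grip_force: 30.0
```

Seated: the force flipped to +5.6 N. Release.

Call:
jog_arm --targets '[{"claw":0.025,"x":0,"y":0,"z":-0.001,"roll":0},{"claw":0.045,"x":0,"y":0,"z":-0.001,"roll":0},{"claw":0.045,"x":0,"y":0,"z":-0.001,"roll":0},{"claw":0.045,"x":0,"y":0,"z":-0.001,"roll":0},{"claw":0.045,"x":0,"y":0,"z":-0.001,"roll":0}]'

```text
time: 7.7
tool_pos: [663.7, 93.9, 235.0]
orientation: [-3.141, 0.0, 1.388]
contact_force: [-0.1, 0.2, -0.0]
opening: 0.502
grip_force: 0.0
```

Call:
jog_arm --targets '[{"claw":0.045,"x":0,"y":0,"z":-0.01,"roll":0},{"claw":0.045,"x":0,"y":0,"z":-0.03,"roll":0},{"claw":0.045,"x":0,"y":0,"z":-0.06,"roll":0},{"claw":0.045,"x":0,"y":0,"z":-0.09,"roll":0},{"claw":0.045,"x":0,"y":0,"z":-0.1,"roll":0}]'

```text
time: 8.2
tool_pos: [665.2, 94.1, 339.6]
orientation: [3.136, -0.002, 1.388]
contact_force: [-0.1, 0.1, -0.1]
opening: 0.515
grip_force: 0.0
```

Run:
```python
from h import *
for i in range(2):
    c=cam('side');P=cloud(c)
    m=(P[...,2]>258)&(P[...,2]<266)&(P[...,0]>620)&(P[...,0]<700)&(P[...,1]>20)&(P[...,1]<160)
    q=P[m];print(len(q),q.mean(0),np.percentile(q,[2,98],axis=0))
save(c,'s4')
```

```text
204 [658.01723205  93.2805457  259.69468215] [[624.99598361  46.68696568 258.1049267 ]
 [672.7361433  137.60560774 265.03174461]]
197 [658.57389973  94.51536412 259.68103944] [[625.80757577  45.74257717 258.10299746]
 [672.85869905 135.90114476 263.33542499]]
```

View pics/s4.png

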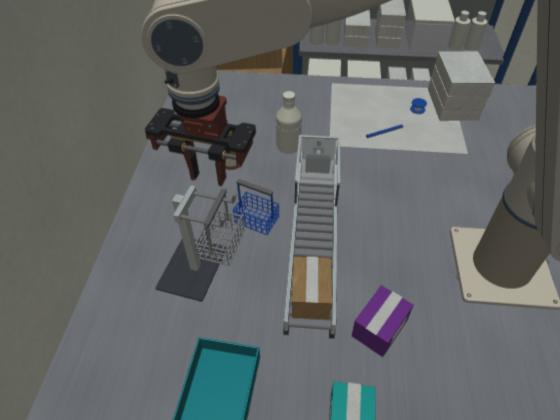

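The basket hangs on both prongs with the arm clear. The push needs fingers under the roof, while the jog only offers tool-axis shifts and roll. Before planning, I'll check obstacle heights on the -y side.

Call:
jog_arm --targets '[{"claw":0.0,"x":-0.05,"y":-0.012,"z":0,"roll":-0.5},{"claw":0.0,"x":-0.1,"y":-0.024,"z":0,"roll":-1},{"claw":0.0,"x":-0.15,"y":-0.036,"z":0,"roll":-1.5},{"claw":0.0,"x":-0.2,"y":-0.048,"z":0,"roll":-2.1},{"claw":0.0,"x":-0.24,"y":-0.059,"z":0,"roll":-2.1}]'

```text
time: 8.85
tool_pos: [559.9, -132.8, 333.0]
orientation: [-3.138, -0.001, 1.572]
contact_force: [1.2, -1.4, 0.7]
opening: 0.096
grip_force: 0.0
```

Call:
jog_arm --targets '[{"claw":0.0,"x":-0.04,"y":-0.028,"z":0,"roll":0},{"claw":0.0,"x":-0.08,"y":-0.056,"z":0,"roll":0},{"claw":0.0,"x":-0.12,"y":-0.084,"z":0,"roll":0},{"claw":0.0,"x":-0.16,"y":-0.112,"z":0,"roll":0},{"claw":0.0,"x":-0.2,"y":-0.14,"z":0,"roll":0}]'

```text
time: 9.35
tool_pos: [419.9, -332.1, 333.2]
orientation: [-3.139, -0.002, 1.571]
contact_force: [0.6, -0.2, 0.1]
opening: 0.005
grip_force: 0.0
```

Call:
jog_arm --targets '[{"claw":0.0,"x":-0.04,"y":-0.028,"z":0,"roll":0},{"claw":0.0,"x":-0.08,"y":-0.056,"z":0,"roll":0},{"claw":0.0,"x":-0.12,"y":-0.084,"z":0,"roll":0},{"claw":0.0,"x":-0.16,"y":-0.112,"z":0,"roll":0},{"claw":0.0,"x":-0.2,"y":-0.14,"z":0,"roll":0}]'

```text
time: 9.85
tool_pos: [280.1, -532.0, 333.0]
orientation: [-3.14, -0.003, 1.571]
contact_force: [-0.2, 0.7, -0.2]
opening: 0.009
grip_force: 0.0
```

Call:
jog_arm --targets '[{"claw":0.0,"x":-0.02,"y":-0.028,"z":0,"roll":0},{"claw":0.0,"x":-0.04,"y":-0.056,"z":0,"roll":0},{"claw":0.0,"x":-0.06,"y":-0.084,"z":0,"roll":0},{"claw":0.0,"x":-0.08,"y":-0.112,"z":0,"roll":0},{"claw":0.0,"x":-0.1,"y":-0.14,"z":0,"roll":0}]'

```text
time: 10.35
tool_pos: [140.6, -631.1, 332.7]
orientation: [-3.141, -0.004, 1.571]
contact_force: [0.1, 0.8, 1.1]
opening: 0.003
grip_force: 0.0
```

Call:
jog_arm --targets '[{"claw":0.0,"x":-0.02,"y":-0.028,"z":0,"roll":0},{"claw":0.0,"x":-0.04,"y":-0.056,"z":0,"roll":0},{"claw":0.0,"x":-0.06,"y":-0.084,"z":0,"roll":0},{"claw":0.0,"x":-0.08,"y":-0.112,"z":0,"roll":0},{"claw":0.0,"x":-0.09,"y":-0.14,"z":0,"roll":0}]'

```text
time: 10.85
tool_pos: [0.8, -721.7, 332.1]
orientation: [3.141, -0.004, 1.571]
contact_force: [0.1, -0.3, 0.1]
opening: 0.004
grip_force: 0.0
```

Call:
jog_arm --targets '[{"claw":0.0,"x":-0.05,"y":0,"z":0,"roll":0},{"claw":0.0,"x":-0.1,"y":0,"z":0,"roll":0},{"claw":0.0,"x":-0.15,"y":0,"z":0,"roll":0},{"claw":0.0,"x":-0.2,"y":0,"z":0,"roll":0},{"claw":0.0,"x":-0.25,"y":0,"z":0,"roll":0}]'

```text
time: 11.35
tool_pos: [2.0, -959.5, 331.9]
orientation: [3.142, -0.004, 1.571]
contact_force: [0.7, -2.3, -0.3]
opening: 0.002
grip_force: 0.0
```

Call:
jog_arm --targets '[{"claw":0.0,"x":-0.05,"y":0,"z":0,"roll":0},{"claw":0.0,"x":-0.1,"y":0,"z":0,"roll":0},{"claw":0.0,"x":-0.15,"y":0,"z":0,"roll":0},{"claw":0.0,"x":-0.2,"y":0,"z":0,"roll":0}]'

```text
time: 11.75
tool_pos: [1.9, -1012.9, 304.0]
orientation: [3.141, 0.035, 1.571]
contact_force: [-0.1, 0.2, 1.4]
opening: 0.01
grip_force: 0.0
```

```bash
python3 -c "
from h import *
s=bot.state();print(s['qpos'].round(3),s['tool_pos'],s['orientation'],s['time'])"
```

```text
[-1.581  1.163  0.089  0.     1.853 -1.581] [    1.91822914 -1012.90192669   303.95924406] [3.14147355 0.03543536 1.57094388] 11.75
```

Overreaching does tilt the tool slightly (0.035 rad outward). I'll check whether it grows or persists.

Call:
jog_arm --targets '[{"claw":0.0,"x":-0.05,"y":0,"z":0,"roll":0},{"claw":0.0,"x":-0.1,"y":0,"z":0,"roll":0},{"claw":0.0,"x":-0.15,"y":0,"z":0,"roll":0},{"claw":0.0,"x":-0.2,"y":0,"z":0,"roll":0},{"claw":0.0,"x":-0.25,"y":0,"z":0,"roll":0}]'

```text
time: 12.25
tool_pos: [1.8, -1034.5, 277.3]
orientation: [3.141, 0.08, 1.571]
contact_force: [-0.1, 0.2, 0.1]
opening: 0.002
grip_force: 0.0
```

Call:
jog_arm --targets '[{"claw":0.0,"x":0.1,"y":0,"z":0,"roll":0},{"claw":0.0,"x":0.1,"y":0,"z":0,"roll":0}]'

```text
time: 12.45
tool_pos: [1.6, -983.2, 268.5]
orientation: [3.141, 0.076, 1.571]
contact_force: [-0.2, -0.8, 1.2]
opening: 0.002
grip_force: 0.0
```

```bash
python3 -c "
from h import *
s=bot.state();print(s['qpos'].round(3),s['tool_pos'],s['orientation'],s['time'])"
```

```text
[-1.582e+00  9.890e-01  5.130e-01  1.000e-03  1.563e+00 -1.582e+00] [   1.62398039 -983.24286965  268.54024078] [3.14145695 0.07601416 1.57092554] 12.45
```

The tilt persists, so overreaching can ratchet it. Continuing.

Call:
jog_arm --targets '[{"claw":0.0,"x":-0.15,"y":0,"z":0,"roll":0},{"claw":0.0,"x":-0.2,"y":0,"z":0,"roll":0},{"claw":0.0,"x":-0.3,"y":0,"z":0,"roll":0},{"claw":0.0,"x":-0.4,"y":0,"z":0,"roll":0},{"claw":0.0,"x":-0.5,"y":0,"z":0,"roll":0}]'

```text
time: 12.95
tool_pos: [1.4, -1053.5, 257.8]
orientation: [3.142, 0.123, 1.571]
contact_force: [-0.4, -0.7, 0.4]
opening: 0.004
grip_force: 0.0
```

Call:
jog_arm --targets '[{"claw":0.0,"x":-0.5,"y":0,"z":0,"roll":0},{"claw":0.0,"x":-0.5,"y":0,"z":0,"roll":0},{"claw":0.0,"x":-0.5,"y":0,"z":0,"roll":0},{"claw":0.0,"x":-0.5,"y":0,"z":0,"roll":0},{"claw":0.0,"x":-0.5,"y":0,"z":0,"roll":0}]'

```text
time: 13.45
tool_pos: [1.3, -1070.2, 236.5]
orientation: [3.141, 0.16, 1.571]
contact_force: [-0.3, 0.1, 0.4]
opening: 0.006
grip_force: 0.0
```

Call:
jog_arm --targets '[{"claw":0.0,"x":-0.5,"y":0,"z":-0.3,"roll":0},{"claw":0.0,"x":-0.5,"y":0,"z":-0.3,"roll":0},{"claw":0.0,"x":-0.5,"y":0,"z":-0.3,"roll":0},{"claw":0.0,"x":-0.5,"y":0,"z":-0.3,"roll":0},{"claw":0.0,"x":-0.5,"y":0,"z":-0.3,"roll":0}]'

```text
time: 13.95
tool_pos: [1.0, -1058.4, 328.6]
orientation: [3.141, 0.202, 1.571]
contact_force: [-0.3, 0.5, -0.8]
opening: 0.002
grip_force: 0.0
```

```bash
python3 -c "
from h import *
s=bot.state();print(s['qpos'].round(3),s['tool_pos'],s['orientation'],s['time'])"
```

```text
[-1.582  1.147  0.086  0.002  1.707 -1.581] [ 1.04575030e+00 -1.05840126e+03  3.28605771e+02] [3.14140242 0.20162672 1.57090001] 13.95
```

Run:
```python
from h import *
for f in ['side','top']:
    P=np.load(f+'.npy')
    m=(abs(P[...,0]-462)<28)&(P[...,1]<-190)&(P[...,1]>-250)&(P[...,2]>76)&(P[...,2]<122)
    q=P[m]; print(f,len(q)); 
    if len(q):print(np.percentile(q[:,1],[1,10,50,90,99]))
    m=(abs(P[...,0]-462)<30)&(P[...,1]<-60)&(P[...,1]>-130)&(P[...,2]>140);q=P[m];print(len(q),np.percentile(q[:,1],[50,90,99,100]),np.median(q[:,2])) if m.any() else 0
    m=(abs(P[...,0]-462)<30)&(P[...,1]<240)&(P[...,1]>90)&(P[...,2]>80)&(P[...,2]<137);q=P[m];print('carton y',len(q),np.percentile(q[:,1],[0.2,1,99,99.8]))
c=cam('side');cv2.imwrite('pics/b.png',cv2.resize(c['color'][125:225,270:370,::-1],None,fx=6,fy=6,interpolation=cv2.INTER_CUBIC))
```

```text
side 0
281 [-109.09979241  -92.29050628  -63.04567181  -61.03300604] 153.43608766111333
carton y 1677 [107.32549963 109.06489115 219.24591506 219.77724972]
top 0
348 [-111.53842894  -95.7999824   -61.08216135  -60.87522654] 153.4783008417911
carton y 953 [104.05702904 104.71715113 213.97849562 216.09508215]
```

View pics/b.png

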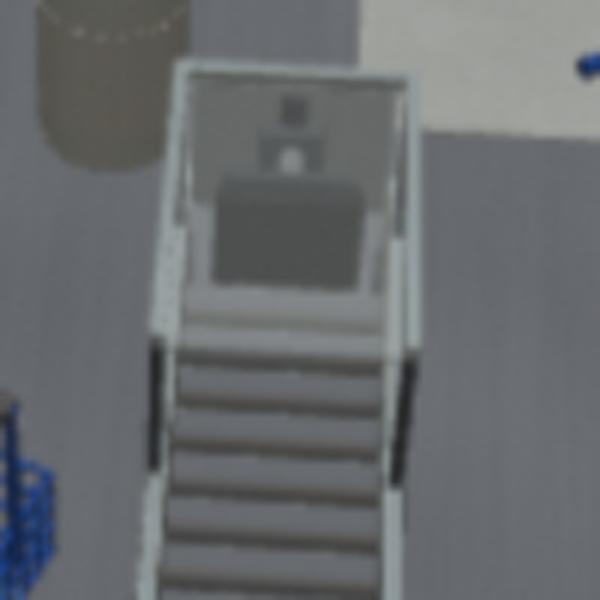

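The side crop shows the buffer face between row 200 (top edge) and row 287 (bottom edge), with the hood's front edge at row ~350.

Run:
```python
from h import *
c=cam('side')
p=lambda X,Y:[270+X/6-.4,125+Y/6-.4]
print(plane(c,[p(288,200)],127),plane(c,[p(288,287)],73),plane(c,[p(288,350)],154),plane(c,[p(150,345)],157))
```

```text
[[ 461.64776112 -211.47201921  127.        ]] [[ 458.85055366 -212.66858159   73.        ]] [[458.20357585 -93.70003128 154.        ]] [[513.35410667 -88.68126455 157.        ]]
```

The face is at about y=-210, so the carton ends roughly 8-10 mm inside the roof edge. A tilt of about 0.3 rad is enough, so three more ratchets.

Call:
jog_arm --targets '[{"claw":0.0,"x":-0.5,"y":0,"z":0,"roll":0},{"claw":0.0,"x":-0.5,"y":0,"z":0,"roll":0},{"claw":0.0,"x":-0.5,"y":0,"z":0,"roll":0},{"claw":0.0,"x":-0.5,"y":0,"z":0,"roll":0},{"claw":0.0,"x":-0.5,"y":0,"z":0,"roll":0}]'

```text
time: 14.55
tool_pos: [0.9, -1076.5, 308.0]
orientation: [3.141, 0.238, 1.571]
contact_force: [-0.7, -0.0, 0.1]
opening: 0.006
grip_force: 0.0
```

Call:
jog_arm --targets '[{"claw":0.0,"x":-0.5,"y":0,"z":0,"roll":0},{"claw":0.0,"x":-0.5,"y":0,"z":0,"roll":0},{"claw":0.0,"x":-0.5,"y":0,"z":0,"roll":0},{"claw":0.0,"x":-0.5,"y":0,"z":0,"roll":0},{"claw":0.0,"x":-0.5,"y":0,"z":0,"roll":0}]'

```text
time: 15.05
tool_pos: [0.8, -1091.2, 304.0]
orientation: [3.141, 0.28, 1.571]
contact_force: [0.3, 0.3, -0.8]
opening: 0.008
grip_force: 0.0
```

Call:
jog_arm --targets '[{"claw":0.0,"x":-0.5,"y":0,"z":0,"roll":0},{"claw":0.0,"x":-0.5,"y":0,"z":0,"roll":0},{"claw":0.0,"x":-0.5,"y":0,"z":0,"roll":0},{"claw":0.0,"x":-0.5,"y":0,"z":0,"roll":0},{"claw":0.0,"x":-0.5,"y":0,"z":0,"roll":0}]'

```text
time: 15.55
tool_pos: [0.7, -1103.3, 307.9]
orientation: [3.141, 0.321, 1.571]
contact_force: [0.2, 1.2, -0.8]
opening: 0.002
grip_force: 0.0
```

Call:
jog_arm --targets '[{"claw":0.0,"x":0.05,"y":0,"z":0,"roll":0},{"claw":0.0,"x":0.1,"y":0,"z":0,"roll":0},{"claw":0.0,"x":0.15,"y":0,"z":0,"roll":0},{"claw":0.0,"x":0.2,"y":0,"z":0,"roll":0},{"claw":0.0,"x":0.25,"y":0,"z":0,"roll":0}]'

```text
time: 16.05
tool_pos: [0.7, -919.3, 247.3]
orientation: [3.141, 0.322, 1.571]
contact_force: [0.5, -1.0, 0.6]
opening: 0.003
grip_force: 0.0
```

```bash
python3 -c "
from h import *
s=bot.state();print(s['qpos'].round(3),s['tool_pos'],s['orientation'],s['time'])
Rm=R.from_euler('xyz',s['orientation']).as_matrix();print(Rm.round(3))"
```

```text
[-1.585  0.718  1.103  0.006  0.998 -1.587] [ 6.87988319e-01 -9.19346457e+02  2.47289860e+02] [3.14125744 0.32234467 1.57086575] 16.05
[[-0.     1.     0.   ]
 [ 0.948  0.    -0.317]
 [-0.317  0.    -0.948]]
```

Call:
jog_arm --targets '[{"claw":0.0,"x":0.029,"y":0.02,"z":-0.027,"roll":0},{"claw":0.0,"x":0.058,"y":0.04,"z":-0.054,"roll":0},{"claw":0.0,"x":0.087,"y":0.06,"z":-0.082,"roll":0},{"claw":0.0,"x":0.116,"y":0.08,"z":-0.109,"roll":0},{"claw":0.0,"x":0.144,"y":0.1,"z":-0.136,"roll":0}]'

```text
time: 16.55
tool_pos: [101.2, -740.3, 331.8]
orientation: [3.141, 0.322, 1.571]
contact_force: [0.8, -0.0, -0.0]
opening: 0.005
grip_force: 0.0
```

Call:
jog_arm --targets '[{"claw":0.0,"x":0.032,"y":0.03,"z":-0.011,"roll":0},{"claw":0.0,"x":0.064,"y":0.06,"z":-0.022,"roll":0},{"claw":0.0,"x":0.097,"y":0.09,"z":-0.032,"roll":0},{"claw":0.0,"x":0.129,"y":0.12,"z":-0.043,"roll":0},{"claw":0.0,"x":0.161,"y":0.15,"z":-0.054,"roll":0}]'

```text
time: 17.05
tool_pos: [251.4, -570.7, 331.7]
orientation: [3.141, 0.322, 1.57]
contact_force: [2.0, -1.0, 0.4]
opening: 0.003
grip_force: 0.0
```

Call:
jog_arm --targets '[{"claw":0.0,"x":0.032,"y":0.03,"z":-0.011,"roll":0},{"claw":0.0,"x":0.064,"y":0.06,"z":-0.022,"roll":0},{"claw":0.0,"x":0.097,"y":0.09,"z":-0.032,"roll":0},{"claw":0.0,"x":0.129,"y":0.12,"z":-0.043,"roll":0},{"claw":0.0,"x":0.161,"y":0.15,"z":-0.054,"roll":0}]'

```text
time: 17.55
tool_pos: [401.5, -400.9, 332.2]
orientation: [3.14, 0.322, 1.57]
contact_force: [-0.2, -0.7, 0.8]
opening: 0.005
grip_force: 0.0
```

Call:
jog_arm --targets '[{"claw":0.0,"x":0.042,"y":0.012,"z":-0.014,"roll":0},{"claw":0.0,"x":0.083,"y":0.024,"z":-0.028,"roll":0},{"claw":0.0,"x":0.125,"y":0.036,"z":-0.042,"roll":0},{"claw":0.0,"x":0.167,"y":0.048,"z":-0.056,"roll":0},{"claw":0.0,"x":0.209,"y":0.06,"z":-0.07,"roll":0}]'

```text
time: 18.05
tool_pos: [460.7, -180.2, 332.5]
orientation: [3.14, 0.322, 1.57]
contact_force: [0.8, -0.1, -0.2]
opening: 0.006
grip_force: 0.0
```

Call:
jog_arm --targets '[{"claw":0.0,"x":0.042,"y":0,"z":-0.014,"roll":0},{"claw":0.0,"x":0.083,"y":0,"z":-0.028,"roll":0},{"claw":0.0,"x":0.125,"y":0,"z":-0.042,"roll":0},{"claw":0.0,"x":0.167,"y":0,"z":-0.056,"roll":0},{"claw":0.0,"x":0.209,"y":0,"z":-0.07,"roll":0}]'

```text
time: 18.55
tool_pos: [460.2, 40.3, 332.9]
orientation: [3.14, 0.321, 1.57]
contact_force: [0.9, -0.3, 0.4]
opening: 0.007
grip_force: 0.0
```

Call:
jog_arm --targets '[{"claw":0.0,"x":0.042,"y":0,"z":-0.014,"roll":0},{"claw":0.0,"x":0.083,"y":0,"z":-0.028,"roll":0},{"claw":0.0,"x":0.125,"y":0,"z":-0.042,"roll":0},{"claw":0.0,"x":0.167,"y":0,"z":-0.056,"roll":0},{"claw":0.0,"x":0.209,"y":0,"z":-0.07,"roll":0}]'

```text
time: 19.05
tool_pos: [460.1, 260.8, 333.1]
orientation: [3.14, 0.321, 1.571]
contact_force: [0.3, -0.4, -0.2]
opening: 0.005
grip_force: 0.0
```

```bash
python3 -c "
from h import *
s=bot.state();print(s['qpos'].round(3),s['tool_pos'],s['orientation'],s['time'])
Rm=R.from_euler('xyz',s['orientation']).as_matrix();print(Rm.round(3))"
```

```text
[ 0.642  0.267  1.63  -0.258  1.445  0.7  ] [460.12427922 260.78707751 333.13561386] [3.14040282 0.32104793 1.57081398] 19.05
[[-0.     1.     0.001]
 [ 0.949  0.    -0.316]
 [-0.316  0.001 -0.949]]
```

Call:
jog_arm --targets '[{"claw":0.0,"x":0.015,"y":0,"z":0.0455,"roll":0},{"claw":0.0,"x":0.03,"y":0,"z":0.091,"roll":0},{"claw":0.0,"x":0.0455,"y":0,"z":0.1365,"roll":0},{"claw":0.0,"x":0.061,"y":0,"z":0.182,"roll":0},{"claw":0.0,"x":0.076,"y":0,"z":0.228,"roll":0}]'

```text
time: 19.55
tool_pos: [460.7, 259.3, 91.1]
orientation: [3.14, 0.32, 1.571]
contact_force: [-0.1, -0.1, 0.2]
opening: 0.004
grip_force: 0.0
```

Call:
jog_arm --targets '[{"claw":0.0,"x":0,"y":0,"z":0,"roll":0},{"claw":0.0,"x":-0.01,"y":0,"z":0.0033,"roll":0},{"claw":0.0,"x":-0.02,"y":0,"z":0.0067,"roll":0},{"claw":0.0,"x":-0.03,"y":0,"z":0.01,"roll":0},{"claw":0.0,"x":-0.04,"y":0,"z":0.0133,"roll":0}]'

```text
time: 20.05
tool_pos: [462.0, 216.9, 94.6]
orientation: [3.137, 0.318, 1.569]
contact_force: [0.6, 3.0, 2.7]
opening: 0.004
grip_force: 1.7
```

Call:
jog_arm --targets '[{"claw":0.0,"x":-0.01,"y":0,"z":0.0033,"roll":0},{"claw":0.0,"x":-0.02,"y":0,"z":0.0067,"roll":0},{"claw":0.0,"x":-0.03,"y":0,"z":0.01,"roll":0},{"claw":0.0,"x":-0.04,"y":0,"z":0.0133,"roll":0},{"claw":0.0,"x":-0.05,"y":0,"z":0.0167,"roll":0}]'

```text
time: 20.55
tool_pos: [460.7, 163.2, 92.2]
orientation: [3.141, 0.321, 1.571]
contact_force: [0.6, 3.7, 2.4]
opening: 0.005
grip_force: 1.6
```

Run:
```python
from h import *
s=bot.state();print(s['tool_pos'],s['time'],s['contact_force'])
c=cam('top');P=cloud(c);hsv=cv2.cvtColor(c['color'],cv2.COLOR_RGB2HSV)
br=cv2.inRange(hsv,(8,60,60),(22,255,255))>0
m=br&(P[...,2]>122)&(P[...,2]<140)&(P[...,1]<240)&(P[...,1]>-100)&(P[...,0]>400)&(P[...,0]<520)
q=P[m];print(len(q),np.percentile(q,[1,99],axis=0))
c=cam('side');cv2.imwrite('pics/p1.png',cv2.resize(c['color'][100:360,200:460,::-1],None,fx=2.3,fy=2.3))
```

```text
[460.65724171 163.24319323  92.22829599] 20.55 [0.56876763 3.73361057 2.38878567]
805 [[421.02770522  43.01710162 126.19345118]
 [498.51404205 152.22782111 135.63206199]]
```

View pics/p1.png

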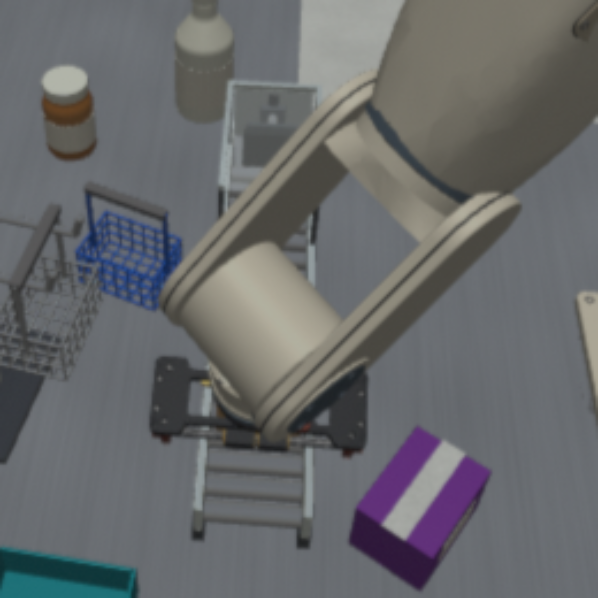

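Carton ahead of the fingers and straight; basket and bystanders undisturbed. Continuing at about 0.15 m/s.

Call:
jog_arm --targets '[{"claw":0.0,"x":-0.0142,"y":0,"z":0.0047,"roll":0},{"claw":0.0,"x":-0.0284,"y":0,"z":0.0095,"roll":0},{"claw":0.0,"x":-0.0427,"y":0,"z":0.0142,"roll":0},{"claw":0.0,"x":-0.0569,"y":0,"z":0.019,"roll":0},{"claw":0.0,"x":-0.0712,"y":0,"z":0.0237,"roll":0}]'

```text
time: 21.15
tool_pos: [460.1, 87.5, 92.1]
orientation: [-3.141, 0.322, 1.571]
contact_force: [0.3, 2.4, -1.2]
opening: 0.001
grip_force: 0.8
```

Call:
jog_arm --targets '[{"claw":0.0,"x":-0.0142,"y":0,"z":0.0047,"roll":0},{"claw":0.0,"x":-0.0284,"y":0,"z":0.0095,"roll":0},{"claw":0.0,"x":-0.0427,"y":0,"z":0.0142,"roll":0},{"claw":0.0,"x":-0.0569,"y":0,"z":0.019,"roll":0},{"claw":0.0,"x":-0.0712,"y":0,"z":0.0237,"roll":0}]'

```text
time: 21.65
tool_pos: [460.4, 12.7, 92.3]
orientation: [3.141, 0.322, 1.571]
contact_force: [0.0, 1.1, -1.2]
opening: 0.004
grip_force: 0.8
```

Call:
jog_arm --targets '[{"claw":0.0,"x":-0.0142,"y":0,"z":0.0047,"roll":0},{"claw":0.0,"x":-0.027,"y":0,"z":0.009,"roll":0},{"claw":0.0,"x":-0.039,"y":0,"z":0.013,"roll":0},{"claw":0.0,"x":-0.05,"y":0,"z":0.0167,"roll":0},{"claw":0.0,"x":-0.06,"y":0,"z":0.02,"roll":0}]'

```text
time: 22.15
tool_pos: [460.6, -50.3, 92.3]
orientation: [3.141, 0.322, 1.571]
contact_force: [0.4, 2.9, -0.6]
opening: 0.009
grip_force: 1.2
```

```bash
cat > look.py <<'E'
from h import *
s=bot.state();print(s['tool_pos'],s['time'],s['contact_force'])
c=cam('top');P=cloud(c);hsv=cv2.cvtColor(c['color'],cv2.COLOR_RGB2HSV)
br=cv2.inRange(hsv,(6,45,40),(24,255,255));br[:215]=0;br[260:]=0;br[:,:180]=0;br[:,380:]=0
k=cv2.findContours(br,cv2.RETR_EXTERNAL,cv2.CHAIN_APPROX_NONE)[0]
k=[a for a in k if cv2.contourArea(a)>60]
for a in k:
    b=a[:,0].astype(float); w=plane(c,b,132); print('brown',w.min(0)[:2].round(),w.max(0)[:2].round())
    (_,_),(_,_),an=r=cv2.minAreaRect(w[:,:2].astype(np.float32)); print(np.round(r[0]),np.round(r[1]),round(an,1))
E
python3 look.py
```

```text
[460.58914115 -50.26837252  92.28849533] 22.15 [ 0.38864792  2.90574709 -0.64004981]
brown [ 420. -169.] [450. -60.]
[ 435. -115.] [ 27. 109.] 2.1
brown [ 473. -169.] [500. -60.]
[ 487. -114.] [ 27. 109.] 0.5
```

Call:
jog_arm --targets '[{"claw":0.0,"x":-0.0065,"y":0,"z":0.0022,"roll":0},{"claw":0.0,"x":-0.013,"y":0,"z":0.0043,"roll":0},{"claw":0.0,"x":-0.0185,"y":0,"z":0.0062,"roll":0},{"claw":0.0,"x":-0.0235,"y":0,"z":0.0078,"roll":0},{"claw":0.0,"x":-0.028,"y":0,"z":0.0093,"roll":0}]'

```text
time: 22.7
tool_pos: [460.6, -79.1, 92.3]
orientation: [3.141, 0.321, 1.571]
contact_force: [0.1, 3.0, -0.3]
opening: 0.005
grip_force: 1.3
```

Call:
jog_arm --targets '[{"claw":0.0,"x":-0.001,"y":0,"z":0.0003,"roll":0},{"claw":0.0,"x":-0.002,"y":0,"z":0.0007,"roll":0},{"claw":0.0,"x":-0.003,"y":0,"z":0.001,"roll":0},{"claw":0.0,"x":-0.004,"y":0,"z":0.0013,"roll":0}]'

```text
time: 23.1
tool_pos: [460.5, -83.0, 92.3]
orientation: [3.141, 0.322, 1.571]
contact_force: [-0.3, 1.7, -0.4]
opening: 0.001
grip_force: 0.8
```

```bash
python3 look.py
```

```text
[460.53840144 -82.96485629  92.28615314] 23.1 [-0.26527302  1.69404125 -0.40455024]
brown [ 423. -203.] [465. -92.]
[ 445. -148.] [ 42. 111.] 0.3
brown [ 473. -201.] [503. -89.]
[ 489. -145.] [ 27. 112.] 2.8
```

Call:
jog_arm --targets '[{"claw":0.0,"x":-0.001,"y":0,"z":0.0003,"roll":0},{"claw":0.0,"x":-0.002,"y":0,"z":0.0007,"roll":0},{"claw":0.0,"x":-0.003,"y":0,"z":0.001,"roll":0},{"claw":0.0,"x":-0.004,"y":0,"z":0.0013,"roll":0}]'

```text
time: 23.55
tool_pos: [460.6, -87.3, 92.3]
orientation: [3.141, 0.322, 1.571]
contact_force: [0.9, 1.3, -0.2]
opening: 0.005
grip_force: 0.8
```

Call:
jog_arm --targets '[{"claw":0.0,"x":-0.001,"y":0,"z":0.0003,"roll":0},{"claw":0.0,"x":-0.002,"y":0,"z":0.0007,"roll":0},{"claw":0.0,"x":-0.002,"y":0,"z":0.0007,"roll":0}]'

```text
time: 23.85
tool_pos: [460.6, -89.5, 92.3]
orientation: [3.141, 0.322, 1.571]
contact_force: [0.5, 1.1, 0.6]
opening: 0.009
grip_force: 0.4
```

Call:
jog_arm --targets '[{"claw":0.0,"x":-0.001,"y":0,"z":0.0003,"roll":0},{"claw":0.0,"x":-0.002,"y":0,"z":0.0007,"roll":0},{"claw":0.0,"x":-0.002,"y":0,"z":0.0007,"roll":0}]'

```text
time: 24.15
tool_pos: [460.7, -91.4, 92.3]
orientation: [3.141, 0.321, 1.571]
contact_force: [-0.8, 2.5, 0.6]
opening: 0.002
grip_force: 1.5
```

Call:
jog_arm --targets '[{"claw":0.0,"x":-0.001,"y":0,"z":0.0003,"roll":0},{"claw":0.0,"x":-0.002,"y":0,"z":0.0007,"roll":0},{"claw":0.0,"x":-0.002,"y":0,"z":0.0007,"roll":0}]'

```text
time: 24.45
tool_pos: [460.9, -93.0, 92.3]
orientation: [3.14, 0.321, 1.57]
contact_force: [0.2, 7.3, 0.6]
opening: 0.007
grip_force: 3.6
```

Contact felt (7 N). A bit more, then hold.

Call:
jog_arm --targets '[{"claw":0.0,"x":-0.001,"y":0,"z":0.0003,"roll":0},{"claw":0.0,"x":-0.001,"y":0,"z":0.0003,"roll":0},{"claw":0.0,"x":-0.001,"y":0,"z":0.0003,"roll":0},{"claw":0.0,"x":-0.001,"y":0,"z":0.0003,"roll":0},{"claw":0.0,"x":-0.001,"y":0,"z":0.0003,"roll":0}]'

```text
time: 24.95
tool_pos: [461.2, -93.7, 92.3]
orientation: [3.14, 0.32, 1.571]
contact_force: [1.2, 9.5, 1.6]
opening: 0.006
grip_force: 4.6
```

```bash
python3 look.py
```

```text
[461.15489806 -93.71319008  92.2780814 ] 24.95 [1.17963433 9.46555745 1.59316178]
brown [ 423. -214.] [ 450. -103.]
[ 437. -159.] [ 25. 112.] 2.0
brown [ 476. -212.] [ 501. -105.]
[ 488. -158.] [ 24. 106.] 0.5
```

Call:
jog_arm --targets '[{"claw":0.0,"x":0.0005,"y":0,"z":-0.00017,"roll":0},{"claw":0.0,"x":0.001,"y":0,"z":-0.0003,"roll":0},{"claw":0.0,"x":0.0015,"y":0,"z":-0.0005,"roll":0},{"claw":0.0,"x":0.002,"y":0,"z":-0.0007,"roll":0},{"claw":0.0,"x":0.0025,"y":0,"z":-0.0008,"roll":0}]'

```text
time: 25.5
tool_pos: [460.9, -91.9, 92.3]
orientation: [3.141, 0.322, 1.571]
contact_force: [1.1, 2.0, -0.3]
opening: 0.005
grip_force: 1.3
```

Call:
jog_arm --targets '[{"claw":0.0,"x":0.0004,"y":0,"z":-0.0001,"roll":0},{"claw":0.0,"x":0.0008,"y":0,"z":-0.0003,"roll":0},{"claw":0.0,"x":0.0012,"y":0,"z":-0.0004,"roll":0},{"claw":0.0,"x":0.0016,"y":0,"z":-0.0005,"roll":0},{"claw":0.0,"x":0.0016,"y":0,"z":-0.0005,"roll":0}]'

```text
time: 26.0
tool_pos: [460.2, -90.5, 92.1]
orientation: [-3.141, 0.322, 1.571]
contact_force: [0.0, 0.2, -0.3]
opening: 0.005
grip_force: 0.0
```

```bash
python3 look.py
```

```text
[460.15511937 -90.47256688  92.14584639] 26.0 [ 0.04404271  0.22778426 -0.29304487]
brown [ 423. -211.] [ 450. -105.]
[ 437. -158.] [ 25. 107.] 2.1
brown [ 476. -209.] [ 501. -102.]
[ 488. -156.] [ 24. 106.] 0.5
```

Free of the carton. I'll back off along the lane, rise, and check.

Call:
jog_arm --targets '[{"claw":0.0,"x":0.015,"y":0,"z":-0.005,"roll":0},{"claw":0.0,"x":0.04,"y":0,"z":-0.0133,"roll":0},{"claw":0.0,"x":0.075,"y":0,"z":-0.025,"roll":0},{"claw":0.0,"x":0.11,"y":0,"z":-0.037,"roll":0},{"claw":0.0,"x":0.14,"y":0,"z":-0.047,"roll":0}]'

```text
time: 26.55
tool_pos: [460.4, 58.8, 92.6]
orientation: [3.141, 0.322, 1.571]
contact_force: [-0.0, 0.3, 0.3]
opening: 0.006
grip_force: 0.0
```

Call:
jog_arm --targets '[{"claw":0.0,"x":-0.015,"y":0,"z":-0.045,"roll":0},{"claw":0.0,"x":-0.03,"y":0,"z":-0.09,"roll":0},{"claw":0.0,"x":-0.05,"y":0,"z":-0.15,"roll":0},{"claw":0.0,"x":-0.05,"y":0,"z":-0.15,"roll":0},{"claw":0.0,"x":-0.05,"y":0,"z":-0.15,"roll":0}]'

```text
time: 27.05
tool_pos: [461.6, 57.6, 252.6]
orientation: [3.136, 0.32, 1.569]
contact_force: [-0.5, 0.6, 0.1]
opening: 0.011
grip_force: 0.0
```

```bash
python3 look.py; python3 look.py
python3 - <<'E'
from h import *
c=cam('side');P=cloud(c)
m=(P[...,2]>256)&(P[...,2]<266)&(P[...,0]>645)&(P[...,0]<690)&(P[...,1]>20)&(P[...,1]<160)
q=P[m];print('bar',len(q),q.mean(0) if len(q) else '')
E
```

```text
[461.61708857  57.62067871 252.6492897 ] 27.05 [-0.4718076   0.64993908  0.12229613]
brown [ 423. -211.] [ 450. -105.]
[ 437. -158.] [ 25. 107.] 2.1
brown [ 476. -209.] [ 501. -102.]
[ 488. -156.] [ 24. 106.] 0.5
[460.42946859  57.2708503  250.71885563] 27.1 [ 0.03222234 -0.73025006  0.4860819 ]
brown [ 423. -211.] [ 450. -103.]
[ 436. -157.] [ 25. 109.] 2.1
brown [ 476. -209.] [ 501. -102.]
[ 488. -156.] [ 24. 106.] 0.5
bar 227 [661.50723775  93.02825446 258.90431468]
```

```bash
python3 -c "
from plant import bot
print(bot.hand_in())"
```

```text
the job is handed in; nothing more can be done
None
```

The basket hangs on both prongs, and the carton was pressed against the stop at about 9 N and now lies straight, about 9 mm inside the roof's edge. I handed the job in at about 27 s; it gave no verdict, and tilting the tool to reach under the roof meant running joint 3 against its lower limit, where it once read 0.086 against 0.09.

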